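# Gauge the marked egg on the locked candling drum

## Task

Push the raised locking lever of the egg drum all the way down, so that its tooth sits in the notched wheel and the drum cannot turn. Then take the shell gauge out of its stand and hold it upright over the egg with the pencilled ring, its spring tip pressed gently on the shell inside that ring so that the tip is pushed in about half way, and finish while still holding it there. Do not turn the drum, shift the eggs, press hard on the shell or disturb the things on the table.

Things in the scene. Friction and masses are not known exactly. Their poses are not given: they have to be found in the camera images.
- machine: Hand-cranked egg drum on a black cast-iron frame, fixed, 200 mm (x) by 300 mm (y) without its crank and chute; shaft 100 mm above the table. Origin on the table under the drum's middle. z up; y along the shaft, towards the locking lever (crank at the -y end); -x side faces the robot, roll-out chute at +x. Three eggs lie in the top flute, in bays at y = -68, 0, +68 mm, in any order.
- drum (a joint): Turn of the tin drum about its shaft (rad), stiff: 0 at the start, leave it so. The drum is 205 mm long, end discs 166 mm in diameter (highest 183 mm above the table), with eight V-shaped flutes; thin discs split each into three bays of 68 mm.
- lock_lever (a joint): Angle of the cast-iron locking lever (rad): 0 = fully down on its stop, tooth in the notched wheel; starts raised, 0.5 to 0.8. It stays where it is left; pushing its pad down takes about 1 to 3 N. It lies outside the frame at machine y = +138 mm and, when down, runs from its pivot towards machine -x.
- lever_pad (a point): Centre of the top face of the flat thumb pad (34 mm along the lever, 26 mm wide, 6 mm thick) on the lever's free end: 121 mm from the pivot along the lever and 11 mm above its centre line. 167 mm above the table when the lever is down; it swings in an upright arc about the pivot.
- lever_pivot (a point): The lever's pivot axis (parallel to the machine's y), 156 mm above the table, at machine x = +55 mm, y = +138 mm. It does not move.
- egg_marked: Loose brown egg, 57 mm long, 44 mm in diameter, 60 g, lying along machine y in one bay of the top flute, its top about 194 mm above the table: the only egg with a dark pencilled ring on its uppermost shell. Origin on the egg's axis at its thickest place.
- mark (a point): Centre of the pencilled ring (15 mm in diameter) on the very top of the marked egg, on the shell, 22 mm above the egg's origin. The shell is level here.
- egg_two: Plain brown egg of the same size in another bay of the top flute; origin at its middle. Leave it.
- egg_three: Plain brown egg of the same size in the remaining bay of the top flute; origin at its middle. Leave it.
- gauge: Cordless pen-shaped shell gauge, about 0.1 kg, hanging upright by its collar in the walnut stand. Aluminium barrel 22 mm in diameter, from 31 mm below to 64 mm above the origin, black cap to 68 mm; black collar 38 mm in diameter, 4 mm thick, the centre of its underside is the origin. z points up to the cap. Grip the barrel above the collar.
- gauge_point (a point): End of the gauge's round-nosed steel tip (8 mm in diameter): 49 mm below the gauge's origin on its axis when the tip is out; 18 mm of it stands out of the barrel. Unseen inside the stand at the start.
- plunger (a joint): How far the gauge's spring tip is pushed into the barrel (m): 0 = out, 0.012 = fully in; half way is 0.006. The spring gives 0.4 N per mm.
- stand: Turned walnut stand of the gauge, fixed: foot 84 mm in diameter, body 56 mm in diameter, 70 mm high, with an upright bore 30 mm wide and 60 mm deep. Origin at the centre of its underside. The gauge's collar rests on its top, and the gauge reaches 49 mm down into it.
- egg_cup: Loose turned walnut egg cup, 50 mm in diameter, 62 mm high; origin at the centre of its foot. Leave it.
- sizing_ring: Loose grey zinc sizing ring, 62 mm outside, 44 mm inside, 8 mm thick, flat on the table; origin at the centre of its underside. Leave it.
- magnifier: Loose brass hand magnifier lying flat on the table: rim 76 mm in diameter, walnut handle, 172 mm long in all; origin under the lens centre. Leave it.
There are look-alikes about, which are no part of the job. Of the things that look like the gauge, the largest one is meant.

How it is judged (in metres and radians):
On the way, in this order (a step that is already met when the one before it is completed fails the run):
1. the locking lever is pushed fully down while the gauge is not on an egg (value of joint lock_lever below 0.06 rad and value of joint drum between -0.1 and 0.1 rad and contact force between gauge and egg_marked below 0.1 N), for 0.2 s.
2. the gauge is held upright, its tip lightly on the shell inside the pencilled ring, for a second (value of joint lock_lever below 0.06 rad and value of joint drum between -0.1 and 0.1 rad and horizontal distance between gauge_point and mark below 0.007 m and angle between gauge's own z axis and vertical below 0.14 rad and value of joint plunger between 0.0025 and 0.0095 m and contact force between gauge and egg_marked between 0.5 and 6 N and contact force between the fingers and gauge above 2 N and contact force between gauge and machine below 0.2 N and contact force between each of the arm, the fingers and egg_marked below 0.2 N), for 1 s.
At the end, for the whole second after the job is handed in: Still holding: lever within 0.06 rad of down, drum within 0.1 rad; gauge gripped, within 8 degrees of upright, tip within 7 mm of the ring's centre, in 2.5 to 9.5 mm, pressing that egg 0.5 to 6 N, off the machine; robot off the egg; eggs within 12 mm of their places (all of step 2 and height (world z) of gauge above 0.2 m and distance of each of egg_two, egg_three, egg_marked from where it was at the start of the episode below 0.012 m); the arm keeps its last pose, push and grip.
It fails at once if the marked egg is pressed with more than 10 N by the gauge or the robot (contact force between any of gauge, the arm, the fingers and egg_marked above 10 N).
It fails at once if the drum is turned by more than 0.2 rad (value of joint drum above 0.2 rad or value of joint drum below -0.2 rad).
It fails at once if an egg is shifted by more than 20 mm (distance of any of egg_marked, egg_two, egg_three from where it was at the start of the episode above 0.02 m).
It fails at once if a thing on the table is shifted by more than 30 mm (distance of any of egg_cup, sizing_ring, magnifier from where it was at the start of the episode above 0.03 m).
It also fails if it takes over 51 s, if anything falls off the work surface, if the arm or the gripper's body presses on something with over 40 N, if the wrist force passes 120 N, or if a joint passes its speed limit or range.

## Robot

A 6-joint arm with a two-finger parallel gripper is mounted at the origin on the work surface. World frame = base frame: x ahead of the robot, y to its left, z up, the work surface at z = 0. Lengths are in mm, angles in rad, forces in N, time in s.
With the tool pointing down it reaches from about 350 to 975 mm from the base axis. Payload 17.4 kg.
Tool frame: the origin (TCP) lies midway between the tips of the shut fingers; the grasp point (between the pads) lies 19 mm behind it; z points along the fingers, y is the line along which they close (so a half turn about z gives the same grasp; the last joint's range is limited). The gripper opens to 85 mm and grips with 20 to 120 N. Pads are 22 mm wide; open, the fingers measure 114 mm over their backs; the gripper's body (76 mm by 85 mm) begins 54 mm behind the grasp point. The pads swing forward as they close: fully open they stand 13 mm farther back than shut.
Start: joints at [-1.226, 0.116, 1.442, -0, 1.584, -0.038], TCP at [252.117, -626.155, 231.303] pointing down, gripper open.
Joint ranges: [-2.83, 2.83], [-0.83, 2.19], [0.07, 2.5], [-1.14, 4.28], [0.01, 3], [-2.97, 2.97]. Speed limits (rad/s): [1.89, 1.89, 2.22, 3.14, 3.14, 3.14].

## Interface

Orientations are given as a unit quaternion [x, y, z, w].
In Python, from cell import robot gives the robot as it stands. Calls block until the motion is done:
- robot.goto(position, orientation): joint-space move of the TCP to a pose.
- robot.move_linear(position, rot=None, rate=150, guard=None): straight line of the TCP; rot=None keeps the orientation; rate is the mean speed in mm/s. With guard (N) it stops when the force on the tool has changed by that much, and returns True; else False.
- robot.move_j(angles): joint-space move.
- robot.set_gripper(opening): opening from 0.0 (shut) to 1.0 (fully open); the grip force is fixed at half the most; returns when the fingers have stopped.
- robot.sleep(seconds).
- robot.ik(position, orientation): joint angles nearest the present ones, or None.
- robot.state(): the state.
- robot.capture(name): name is "scene" or "top" or "wrist"; returns a dict with "image" (400x640x3 uint8, blue, green, red), "depth" (400x640 float32, mm along the optical axis (not along the pixel's ray), 0 where there is no reading), "fx", "fy", "cx", "cy" (pixels), "xyz" and "attitude" of the camera in the world. Camera axes: x right, y down, z forward; pixel columns grow to the right and rows downward; lengths in mm; the calibration is good to about 2 mm. A picture is of the moment at which its call begins.
A pose or a line that the arm cannot do raises robot.MotionError and nothing moves.
- robot.job_done(): hands the job in; it is judged then, once.
The state is a dict: "clock": time; "joints": joint angles; "joint_vel": joint speeds; "joint_efforts": joint torques, N m; "ee_pos": TCP position; "ee_rot": TCP orientation; "ft_force": force on the tool from outside, world axes, zero at the start; "torque": the same for the moment, N m; "width": opening from 0.0 (shut) to 1.0 (fully open); "gripper_force": force on a finger pad.
Only numpy, scipy, OpenCV 4.12 (cv2) and the standard library are available. Lean on these libraries where they do the work, as an engineer would, in place of code of your own. Each camera call takes 0.05 s, during which the arm holds its last target. There are 200 camera calls.

## Working session

There is one attempt and no reset: what is moved stays moved. The work goes in short steps, each a Python script; the robot and the scene stay as the last script left them, time stands still between calls to the robot, and variables do not carry over. Pictures are saved under pics/ and viewed, at most 10 in all, crops included, and the job is handed in when it is done.

```bash
ls; mkdir -p pics
cat > h.py <<'E'
import numpy as np, cv2, pickle
from scipy.spatial.transform import Rotation as R
from cell import robot
def cap(n,f):
    c=robot.capture(n); cv2.imwrite(f'pics/{f}.png',c['image']); pickle.dump(c,open(f'pics/{f}.pkl','wb')); return c
def load(f): return pickle.load(open(f'pics/{f}.pkl','rb'))
def rot(c):
    a=np.array(c['attitude']); return a if a.shape==(3,3) else R.from_quat(a).as_matrix()
def cloud(c):
    v,u=np.mgrid[0:400,0:640]; d=c['depth']
    p=np.stack([(u-c['cx'])/c['fx']*d,(v-c['cy'])/c['fy']*d,d],-1)
    return p@rot(c).T+np.array(c['xyz'])
def ray(c,u,v,z):
    "point on pixel ray at world height z"
    r=rot(c)@np.array([(u-c['cx'])/c['fx'],(v-c['cy'])/c['fy'],1]); o=np.array(c['xyz'])
    return o+r*(z-o[2])/r[2]
E
python3 - <<'E'
from h import *
for n in('top','scene'):
    c=cap(n,n+'0'); print(c['xyz'],c['attitude'],c['fx'])
print(robot.state())
E
```

```text
pics
[ 301.97615214   -5.25210792 1203.92061769] [-0.69777712  0.71060454 -0.05947632  0.06790321] 440.7641254006789
[805.93039622 525.16184763 971.62538533] [ 0.25958562  0.91694577 -0.29273755 -0.07829735] 387.44542011581785
{'clock': 0.1, 'joints': array([-1.22581450e+00,  1.16420623e-01,  1.44216285e+00,  2.51036385e-05,
        1.58398213e+00, -3.77907769e-02]), 'joint_vel': array([-0.0008246 , -0.00196388, -0.00240792, -0.00054358,  0.0003506 ,
        0.00114711]), 'joint_efforts': array([ 1.75247947e-03, -7.33665204e+01, -6.33792901e+01, -1.02703477e-04,
        5.18998189e-03,  6.18087256e-05]), 'ee_pos': array([ 252.06046214, -626.00525226,  230.66983578]), 'ee_rot': array([ 9.81741329e-01,  1.90220202e-01, -6.20241561e-05, -4.82669855e-04]), 'ft_force': array([-0.73649404,  0.54716958, -0.22561755]), 'torque': array([ 0.03250464,  0.01031456, -0.00432927]), 'gripper_force': 0.0, 'width': 0.9996685581894249}
```

View pics/top0.png

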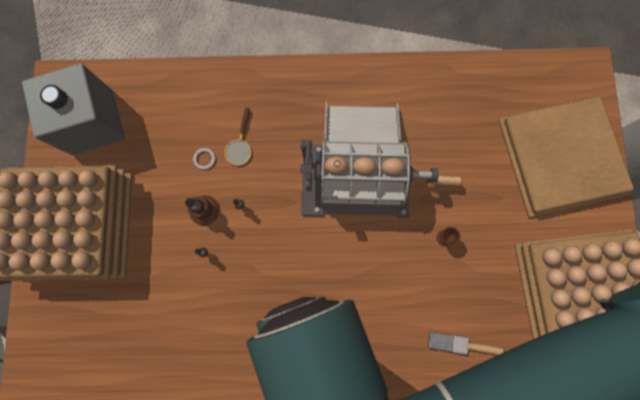

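View pics/scene0.png

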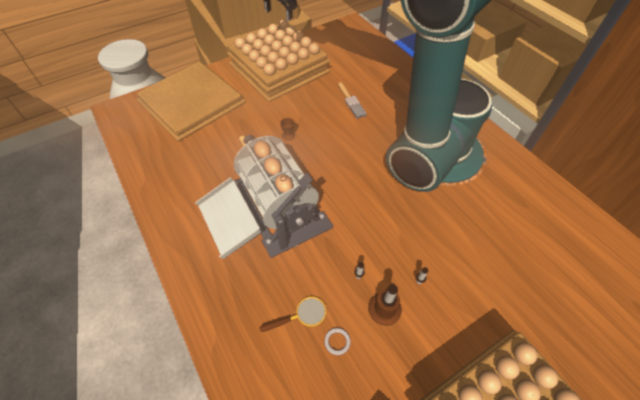

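The top view shows the machine at about (365,170), with the ringed egg at (336,163) in the bay next to the lever. The lever is at (307,165), and the gauge is in its stand at about (200,208) with two small look-alikes at (238,204) and (202,252). I'll enlarge it.

Run:
```python
from h import *
c=load('top0'); im=c['image'][95:265,180:440]
cv2.imwrite('pics/top0c.png',cv2.resize(im,None,fx=3,fy=3,interpolation=cv2.INTER_CUBIC))
P=cloud(c)
for u,v in [(337,163),(366,165),(395,165),(306,145),(193,204),(200,205),(313,205),(404,205),(210,210)]: print((u,v),P[v,u].round(0))
```

```text
(337, 163) [565. -35. 192.]
(366, 165) [ 558. -103.  195.]
(395, 165) [ 557. -171.  194.]
(306, 145) [619.  39. 166.]
(193, 204) [483. 321. 136.]
(200, 205) [490. 319.  80.]
(313, 205) [495.  28.  11.]
(404, 205) [ 487. -217.   30.]
(210, 210) [482. 303.  42.]
```

View pics/top0c.png

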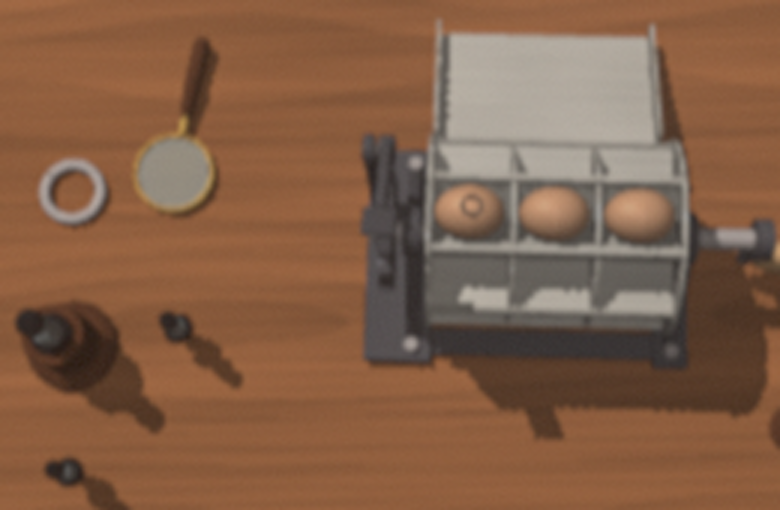

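Run:
```python
from h import *
c=load('top0'); P=cloud(c)
f=lambda x,y,z: ray(c,180+x/3,95+y/3,z).round(1)
print('eggs',f(469,211,175),f(554,213,175),f(639,215,175))
print('mark',f(473,206,194))
print('cap',f(30,322,138)); 
print('base corners',f(367,360,10),f(686,367,10))
for v in range(138,192,3): print(v,[tuple(P[v,u].round(0).astype(int)) for u in (304,306,308,310)])
m=(P[...,2]>110)&(P[...,2]<150)&(P[...,1]>280)&(P[...,1]<350)&(P[...,0]>420)&(P[...,0]<560); q=P[m];print(len(q),q.mean(0),q.max(0),q.min(0))
c=load('scene0');P=cloud(c)
m=(P[...,2]>85)&(P[...,2]<150)&(P[...,1]>280)&(P[...,1]<350)&(P[...,0]>420)&(P[...,0]<560); q=P[m];print(len(q),q.mean(0),q.max(0),q.min(0))
m=(P[...,2]>185)&(P[...,2]<300)&(P[...,1]>10)&(P[...,1]<70)&(P[...,0]>450)&(P[...,0]<660); q=P[m];print('pad scene',len(q),q.mean(0),q.max(0),q.min(0))
```

```text
eggs [564.1 -33.8 175. ] [ 561.  -101.7  175. ] [ 558.  -169.4  175. ]
mark [563.2 -36.5 194. ]
cap [487.1 327.5 138. ]
base corners [468.2  57.8  10. ] [ 456.4 -231.7   10. ]
138 [(np.int64(691), np.int64(52), np.int64(-1)), (np.int64(691), np.int64(46), np.int64(-1)), (np.int64(689), np.int64(40), np.int64(4)), (np.int64(691), np.int64(34), np.int64(-1))]
141 [(np.int64(630), np.int64(44), np.int64(165)), (np.int64(629), np.int64(39), np.int64(167)), (np.int64(629), np.int64(34), np.int64(166)), (np.int64(629), np.int64(29), np.int64(165))]
144 [(np.int64(621), np.int64(44), np.int64(168)), (np.int64(621), np.int64(39), np.int64(168)), (np.int64(619), np.int64(34), np.int64(175)), (np.int64(619), np.int64(29), np.int64(174))]
147 [(np.int64(615), np.int64(44), np.int64(164)), (np.int64(609), np.int64(38), np.int64(183)), (np.int64(607), np.int64(33), np.int64(188)), (np.int64(609), np.int64(29), np.int64(182))]
150 [(np.int64(613), np.int64(45), np.int64(145)), (np.int64(598), np.int64(38), np.int64(193)), (np.int64(597), np.int64(33), np.int64(199)), (np.int64(602), np.int64(29), 
[... 2153 characters left out ...]
 np.int64(42), np.int64(133)), (np.int64(525), np.int64(37), np.int64(127)), (np.int64(525), np.int64(32), np.int64(127))]
189 [(np.int64(540), np.int64(52), np.int64(13)), (np.int64(519), np.int64(42), np.int64(117)), (np.int64(519), np.int64(37), np.int64(116)), (np.int64(519), np.int64(32), np.int64(118))]
93 [486.25104547 327.95107678 132.2567052 ] [498.27313019 340.84775035 142.49990997] [475.82706113 318.79152199 110.44443182]
159 [493.12588922 331.55491151 124.51043568] [501.28474785 340.41690601 142.33898968] [479.33133624 318.20432652  85.02218226]
pad scene 294 [563.85664683  36.13416461 226.34058279] [613.07425103  48.83467506 261.63411052] [529.23094989  22.40586173 185.1923447 ]
```

```bash
cat >> h.py <<'E'
O=np.array([561,-101.7,0]); XH=np.array([.9991,-.043,0]); YH=np.array([.043,.9991,0]); Z=np.array([0,0,1])
down=lambda psi: [np.cos(psi/2),np.sin(psi/2),0,0]
def pad(t): return O+XH*(55-121*np.cos(t)+11*np.sin(t))+YH*138+Z*(156+121*np.sin(t)+11*np.cos(t))
E
python3 - <<'E'
from h import *
q=down(-.043); p=pad(.77)
print(p, robot.ik(p+Z*60,q))
robot.set_gripper(0)
robot.goto(p+Z*60,q)
print(robot.state()['clock'],robot.state()['ee_pos'],robot.state()['ft_force'])
robot.move_linear(p+Z*12,rate=150,guard=8)
f0=robot.state()['ft_force']
for t in np.linspace(.77,-.02,9):
    hit=robot.move_linear(pad(t),rate=60,guard=15)
    s=robot.state(); print(round(t,2),hit,s['ee_pos'].round(1),(s['ft_force']-f0).round(1))
    if hit: break
c=cap('scene','s1'); print(s['clock'])
cv2.imwrite('pics/s1c.png',cv2.resize(c['image'][90:340,220:470],None,fx=2.4,fy=2.4,interpolation=cv2.INTER_CUBIC))
E
```

```text
[542.74608534  37.21681725 248.12938124] [ 2.15737438e-02 -1.79658117e-01  1.60730007e+00 -4.44089210e-16
  1.71395070e+00  1.63537007e+00]
3.4417 [542.83448887  36.69607068 307.99191855] [-0.36586018  0.83265689 -0.44187256]
0.77 False [542.7  37.2 248. ] [1.1 0.3 1.4]
0.67 False [533.7  37.6 239.7] [-0.4  0.7  0.2]
0.57 False [525.9  37.9 230.5] [ 1.6 -0.1  0. ]
0.47 False [519.   38.2 220.6] [0.4 0.2 0.2]
0.38 False [513.1  38.5 210.2] [1.5 0.9 0.1]
0.28 False [508.3  38.7 199.1] [ 0.5  0.4 -0.2]
0.18 False [504.6  38.8 187.7] [1.9 1.4 1. ]
0.08 False [502.  39. 176.] [1.9 1.5 0.9]
-0.02 True [501.6  39.1 166.6] [-3.4  0.7 12. ]
6.975
```

View pics/s1c.png

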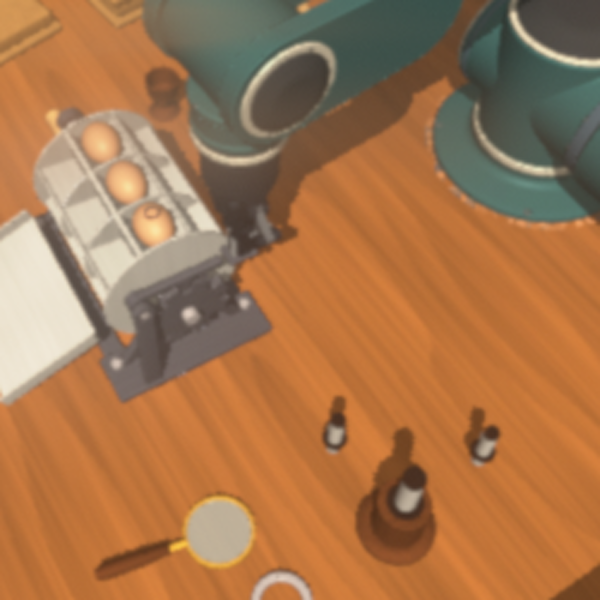

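The lever is lying flat at about (185,275) in the crop. The tool met the stop at z = 166.6, where 167 is expected. The gauge is at (408,490). Next I'll move to it and look from close by.

Run:
```python
from h import *
robot.sleep(.3)
e=robot.state()['ee_pos']; robot.move_linear(e+Z*80,rate=200)
robot.set_gripper(1)
g=np.array([487,327.5,0])
robot.goto(g+Z*240,down(.6))
s=robot.state();print(s['clock'],s['ee_pos'])
c=cap('wrist','w1'); print(c['xyz'],rot(c)[:,2])
P=cloud(c)
for lo,hi in((130,145),(66,80)):
    m=(P[...,2]>lo)&(P[...,2]<hi)&(np.hypot(P[...,0]-487,P[...,1]-327)<45)&(c['depth']>0); q=P[m]
    if len(q): print(lo,len(q),q.mean(0),q.min(0),q.max(0))
```

```text
9.7833 [487.33644913 326.61998409 240.11927517]
[556.13387747 372.44101216 381.82956809] [-0.26125979 -0.17898772 -0.94852871]
130 461 [490.40613023 330.17751214 136.68065219] [478.26984898 318.34609632 130.32107355] [501.00181951 341.08264202 138.71508921]
66 1163 [495.35935983 333.29399261  70.57163738] [462.10110166 301.97466911  66.16558716] [517.16136661 357.0979165   79.74011323]
```

View pics/w1.png

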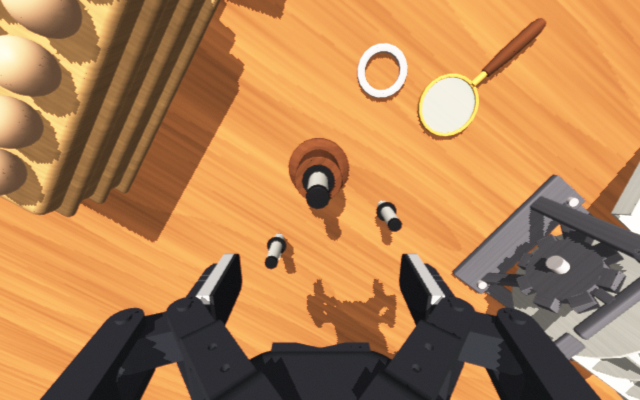

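The cap's top centre is at (317,196), and the stand rim and collar are around (318,172). I'll put rays through these, then grasp.

Run:
```python
from h import *
c=load('w1'); P=cloud(c)
print(ray(c,317,196,138), ray(c,319,160,11))
m=(P[...,2]>136)&(P[...,2]<142)&(np.hypot(P[...,0]-487,P[...,1]-327)<45); q=P[m]; print(len(q),q.mean(0),q.min(0),q.max(0),np.median(q[:,:2],0))
```

```text
[490.84714341 331.23690629 138.        ] [500.53495504 336.07664467  11.        ]
389 [489.73874232 329.73985318 137.09426791] [478.92449268 318.90449711 136.00145411] [501.00181951 341.08264202 138.71508921] [489.62892098 329.81014235]
```

Run:
```python
from h import *
g=np.array([489,329,0])
robot.move_linear(g+Z*200,rate=150)
print(robot.move_linear(g+Z*84,rate=100,guard=8))
robot.set_gripper(22/85*1+.15); robot.sleep(.1)
robot.set_gripper(0); robot.sleep(.3)
s=robot.state(); print(s['clock'],s['width'],s['gripper_force'],s['ee_pos'],s['ft_force'])
robot.move_linear(s['ee_pos']+Z*15,rate=40); print(robot.state()['ft_force'])
robot.move_linear(s['ee_pos']+Z*220,rate=150)
robot.sleep(.3)
s=robot.state(); print(s['clock'],s['width'],s['gripper_force'],s['ee_pos'],s['ft_force'])
c=cap('wrist','w2'); cap('scene','s2'); 
cv2.imwrite('pics/w2c.png',cv2.resize(c['image'][200:400,200:440],None,fx=3,fy=3,interpolation=cv2.INTER_CUBIC))
```

```text
False
12.7667 0.24082963640172958 58.583106994628906 [489.10472868 329.05542142  84.19044878] [0.16466996 0.17006828 2.94545334]
[-0.11425359 -0.54821091 -0.57686269]
15.1167 0.2437072213967174 58.587103486061096 [489.07907392 329.03196399 303.9186495 ] [-0.27954756 -0.11588565 -1.45488052]
```

View pics/w2c.png

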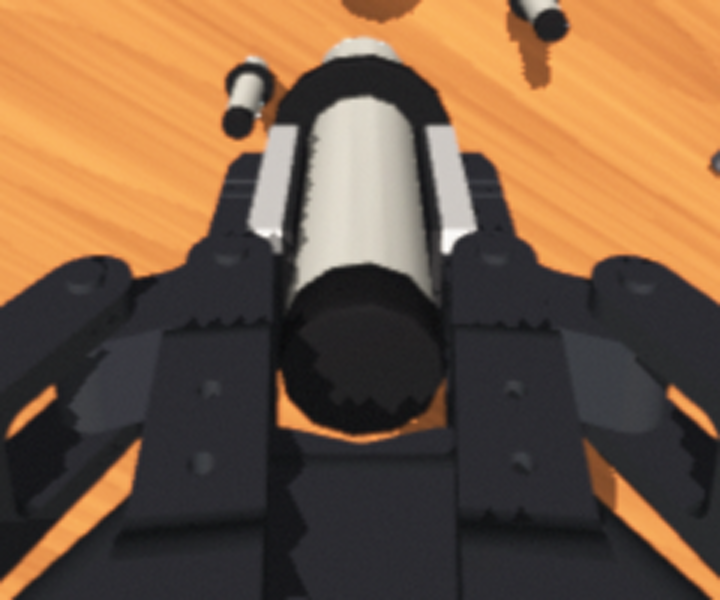

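The gauge is gripped square, with the barrel centred between the pads and the cap at crop (362,350). Next I'll check its offset in the hand and measure the mark in the scene view.

Run:
```python
from h import *
c=load('scene0'); print('mark scene',ray(c,283.3,178.3,194), 'top', ray(load('top0'),337.7,163.7,194))
P=cloud(c); q=P[(P[...,2]>190)&(abs(P[...,0]-563)<15)&(abs(P[...,1]+36)<20)]; print('eggtop scene cloud',q.mean(0),q[:,2].max(),len(q))
w=load('w2'); P=cloud(w); Rw=R.from_quat(down(.6)).as_matrix()
T=np.array([489.08,329.03,303.9])
m=(w['depth']>0)&(P[...,2]>350)&(P[...,2]<366)&(np.hypot(P[...,0]-489,P[...,1]-329)<25); q=P[m]; print(len(q),q.mean(0),q.min(0),q.max(0))
loc=(P-T)@Rw
for lo,hi in((-16,-8),(-24,-16),(-32,-24),(-40,-32),(-48,-40),(-57,-54)):
    m=(w['depth']>0)&(loc[...,2]>lo)&(loc[...,2]<hi)&(np.hypot(loc[...,0],loc[...,1])<16)&(abs(loc[...,1])<6); q=loc[m]
    if len(q): print(lo,len(q),'front x',q[:,0].max().round(1),q[:,0].min().round(1),q[:,1].mean().round(1))
```

```text
mark scene [564.45067804 -34.92779395 194.        ] top [563.11267665 -36.55621345 194.        ]
eggtop scene cloud [566.21690632 -33.12916296 192.96443537] 197.27624239618285 79
3593 [494.54378127 332.30701839 356.16435024] [477.34056521 313.88108848 350.00689526] [512.55675268 353.98055398 365.91913111]
-16 162 front x 12.1 8.2 0.0
-24 199 front x 12.0 8.7 0.2
-32 226 front x 12.2 8.1 0.0
-40 273 front x 12.7 8.1 0.0
-48 307 front x 12.7 8.1 0.1
-57 35 front x 10.4 -7.3 1.3
```

Run:
```python
from h import *
psi=0.; q=down(psi); m=np.array([563.8-1,-35.7,0])
robot.goto(m+Z*320,q)
robot.move_linear(m+Z*268,rate=100)
robot.sleep(.4)
s=robot.state(); print(s['clock'],s['ee_pos'],s['ft_force'],s['joints'])
c=cap('scene','s3')
print('expect tip', s['ee_pos']-Z*63.2)
cv2.imwrite('pics/s3c.png',cv2.resize(c['image'][110:210,220:340],None,fx=6,fy=6,interpolation=cv2.INTER_CUBIC))
# expected px of tip and mark
def px(p):
    l=rot(c).T@(np.array(p)-np.array(c['xyz'])); return c['fx']*l[0]/l[2]+c['cx'],c['fy']*l[1]/l[2]+c['cy']
print([ ((px(p)[0]-220)*6,(px(p)[1]-110)*6) for p in (s['ee_pos']+[1,0,-63.2],[563.8,-35.7,194])])
```

```text
17.675 [562.84899985 -35.72795464 268.18246377] [ 0.68774048  0.30576479 -0.57248759] [-1.08608355e-01 -1.33709460e-01  1.63050169e+00 -2.57751290e-05
  1.64456576e+00  1.46219890e+00]
expect tip [562.84899985 -35.72795464 204.98246377]
[(np.float64(378.18704141350054), np.float64(391.86755562362475)), (np.float64(380.2690265177432), np.float64(407.9341700971442))]
```

View pics/s3c.png

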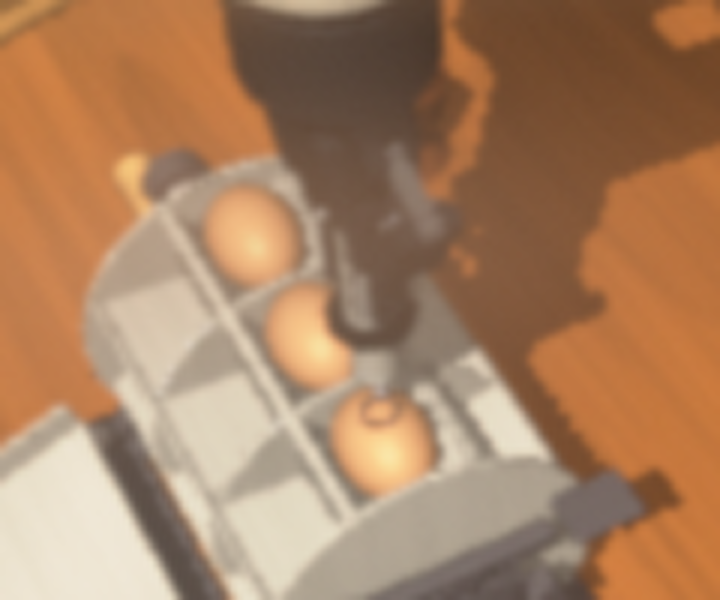

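The tip at (381,390) hangs directly above the ring at (380,411), within about 1 mm of what I expected. I'll lower it in steps and average the force readings.

```bash
cat >> h.py <<'E'
def fz(n=12):
    a=[]
    for _ in range(n): robot.sleep(.03); a.append(robot.state()['ft_force'])
    return np.mean(a,0)
E
python3 - <<'E'
from h import *
s=robot.state(); p=np.array([562.8,-35.7,0]); f0=fz(20); print(f0)
for z in (261,258,256,254.5,253,252,251):
    hit=robot.move_linear(p+Z*z,rate=15,guard=5); robot.sleep(.15)
    d=fz()-f0; print(z,hit,robot.state()['ee_pos'].round(1),d.round(2))
    if hit or d[2]>2.2: break
print(robot.state()['clock'])
E
```

```text
[ 0.01314615 -0.09613085 -0.77221065]
261 False [562.8 -35.7 261. ] [-0.09  0.14 -0.02]
258 False [562.8 -35.7 258. ] [-0.14  0.25 -0.13]
256 False [562.8 -35.7 256. ] [0.05 0.28 0.06]
254.5 False [562.8 -35.7 254.5] [ 0.13 -0.08  0.8 ]
253 False [562.8 -35.7 253. ] [ 0.   -0.06  1.54]
252 False [562.8 -35.7 252. ] [ 0.24 -0.08  1.63]
251 False [562.8 -35.7 251. ] [0.3  0.03 2.05]
24.4917
```

Run:
```python
from h import *
robot.move_linear([562.8,-35.7,250.5],rate=10,guard=5); robot.sleep(1.3)
print(fz()); s=robot.state(); print(s['clock'],s['ee_pos'],s['gripper_force'])
c=cap('scene','s4')
cv2.imwrite('pics/s4c.png',cv2.resize(c['image'][110:230,220:350],None,fx=5,fy=5,interpolation=cv2.INTER_CUBIC))
```

```text
[ 0.38966487 -0.01053515  1.27288628]
26.4417 [562.8046765  -35.70485044 250.51220432] 58.596487641334534
```

View pics/s4c.png

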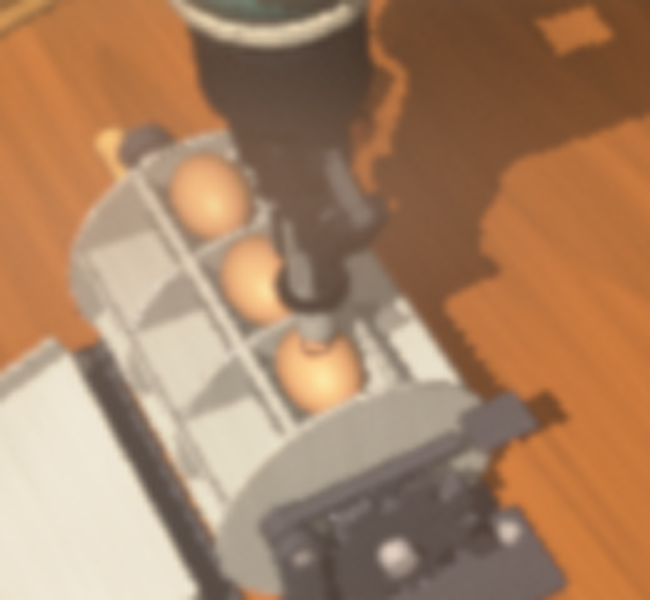

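The tip sits in the ring at (316,345) with 2.05 N net, about 5 mm in. The lever is down and the eggs are in place, so I'll hand the job in.

```bash
python3 -c "
from cell import robot
print(robot.job_done())"
```

```text
the job is handed in; nothing more can be done
None
```

I handed the job in at about 26 s with the lever down on its stop and the gauge held upright on the ringed egg, its tip pressed in about 5 mm at about 2 N; the judge's verdict was not shown.

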